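# Clamp the clip-top canister

### The job

Two white clip-top canisters stand on the desk with their wire bails thrown back. Swing the bail of the squat, wide one by its wooden grip up over the lid and forward past dead centre until it rests fully home against its stop, so that the lid is clamped shut, then let go. Leave the tall, narrow canister's bail thrown back as it is, and leave the ink bottle between the two standing where it is.

Things in the scene. Friction and masses are not known exactly. Their poses are not given: they have to be found in the camera images.
- squat_pivot (a point): Hinge point of the squat canister's bail, on the canister's axis 75 mm above the desk. z up; y the hinge line; x horizontal, toward the side the bail is thrown back to. The bail swings from +x over the lid to -x, the front, which faces the robot within about 40 degrees. Canister: white, 92 mm across, fixed; unclamped lid 102 mm high, steel saddle in its middle to 123 mm.
- squat_grip (a point): Centre of the wooden grip of the squat canister's bail: round bar, 12 mm thick, 76 mm long, parallel to the hinge line and 80 mm from it. The bail is a wire frame 108 mm wide and 5 mm thick: side wires from hinge to grip, and a cross wire 41.5 mm from the hinge that presses on the lid. Pinch the grip from above or push it from behind; the space round it is open.
- squat_bail (a joint): Swing of the squat canister's bail, rad: 0 thrown fully back (leaning 0.65 from upright to +x of squat_pivot), 0.65 upright, 1.10 clamped at its stop (leaning 0.45 to -x). Starts at 0, where a hidden spring holds it; the spring resists with up to about 6 N at the grip until dead centre (0.85), beyond which it snaps the bail on to the stop and holds it.
- tall_bail (a joint): Swing of the bail of the other canister, of the same make but 66 mm across and 155 mm tall to its lid, grip about 190 mm above the desk, fixed; values mean the same. Starts at 0, to be left so.
- ink_bottle_mid (a point): Centre (28 mm above its foot) of a loose square ink bottle with a black cap, 47 x 46 x 56 mm, standing between the canisters: to be left alone.
Mind the look-alikes: they are no part of the job. What is shaped like the part that bears squat_pivot but green or pink is not meant.

How it is judged:
By the outcome, as a careful person would: the job done as asked, in the order asked, and still so for the second after the job is handed in, with the robot touching nothing.
It also fails if it takes over 32 s, if anything falls off the work surface, if the arm or the gripper's body presses on something with over 40 N, if the wrist force passes 120 N, or if a joint passes its speed limit or range.

### The arm

A 7-joint arm with a two-finger parallel gripper is mounted at the origin on the work surface; the furniture and walls round the work are solid. World frame = base frame: x ahead of the robot, y to its left, z up, the work surface at z = 0. Lengths are in m, angles in rad, forces in N, time in s.
With the tool pointing down it reaches from about 0.4 to 0.875 m from the base axis. Payload 19.3 kg.
Tool frame: the origin (TCP) lies at the very end of the fingers, on their centre line; the grasp point (between the pads) lies bot.pinch_z behind it (bot.pinch_z is the distance from the TCP to the grasp point, in m); z points along the fingers, y is the line along which they close (so a half turn about z gives the same grasp; the last joint's range is limited). The gripper opens to 85 mm and grips with 20 to 120 N. Pads are 22 mm wide; open, the fingers measure 114 mm over their backs; the gripper's body (76 mm by 85 mm) begins 54 mm behind the grasp point. The pads swing forward as they close: fully open they stand 13 mm farther back than shut.
Start: joints at [-1.296, 0.521, -0.036, 1.599, 0.021, 1.021, -0.113], TCP at [0.211, 0.588, 0.231] pointing down, gripper open.
Joint ranges: [-2.91, 2.91], [-0.3, 2.13], [-1.5, 1.42], [0.17, 2.43], [-1.26, 4.41], [0.16, 1.93], [-2.52, 2.52]. Speed limits (rad/s): [1.89, 1.89, 2.39, 2.39, 3.01, 3.01, 3.01].

### API

Orientations are given as [roll, pitch, yaw] about the fixed x, y, z axes, in that order (R = Rz(yaw) Ry(pitch) Rx(roll)).
In Python, from workcell import bot, grab_frame, ticket gives the robot as it stands.
- The arm moves only by the tool arm_command, never from a script. Its argument "commands" is a list of rows, each a list of 3 entries, a list of its own where there are three numbers: the shift along the world's x, y, z in mm, then the turn about the world's z in rad, then the gripper command: -1 is fully open, 1 is shut, values between are in proportion. In form: [[[tx, ty, tz], roll, fingers], ...]. A call has 1 to 20 rows; each row shifts and turns the commanded pose from where the row before left it; what a row does not reach is not made up. A row lasts 1/10 s, in which the tool goes at most 50 mm and 8.59 degrees, less where a joint would pass 70% of its speed; a pose out of reach is approached as far as the arm can. A call with a gripper value outside its range is refused whole. The fingers move at their own pace and stop on an object; "newtons" is the grip in N (left out, the last holds). Time passes only in rows, so rows that do not move let the fingers close. It gives the time, the measured TCP pose, the force, the opening and the grip force at its end, in the units of the state.
- bot.observe(): the state, without advancing time (a new reading comes with each control period).
- grab_frame(name): name is "side" or "top" or "wrist"; returns a dict with "image" (480x640x3 uint8, red, green, blue), "vertical_fov" (degrees; the focal length in pixels is half the picture's height over the tangent of half this angle, whatever the lens; pixels are square), "cx", "cy" (the principal point, pixels), "R" (3x3) and "t" (3): a world point X has camera coordinates R X + t. Camera axes: x right, y down, z forward; pixel columns grow to the right and rows downward; lengths in m; the calibration is good to about 2 mm. The wrist camera is an equidistant fisheye: a pixel r from the principal point sees the ray r / f radians off the axis. A picture is of the moment at which its call begins. There is no depth.
- ticket.job_done(): hands the job in; it is judged then, once.
The state is a dict: "clock": time; "qpos": joint angles; "qd": joint speeds; "joint_efforts": joint torques, N m; "position": TCP position; "tool_rot": TCP orientation; "force": force on the tool from outside, world axes, zero at the start; "moment": the same for the moment, N m; "grip_width": finger opening in m; "finger_force": force on a finger pad.
Only numpy, scipy, OpenCV 4.12 (cv2) and the standard library are available. Lean on these libraries where they do the work, as an engineer would, in place of code of your own. Each camera call takes 0.05 s, during which the arm holds its last target. There are 200 camera calls.

## Working session

There is one attempt and no reset: what is moved stays moved. The work goes in short steps, Python scripts to look and compute and a tool call to move; the robot and the scene stay as the last step left them, time stands still between calls to the robot, and variables do not carry over. Pictures are saved under pics/ and viewed, at most 10 in all, crops included, and the job is handed in when it is done.

Besides the shell and the picture viewer there is one more tool, called after "Call:" in YAML: its name, and indented under it one key for each argument. arm_command: Moves the arm, as the interface text tells. Its arguments: {"type":"object","properties":{"commands":{"type":"array"},"newtons":{"type":"number"}},"required":["commands"]}

```bash
mkdir -p pics
cat > h.py <<'E'
import numpy as np, cv2
from workcell import bot, grab_frame, ticket
def save(n,fn):
    f=grab_frame(n); cv2.imwrite('pics/'+fn,f['image'][:,:,::-1]); np.savez('pics/'+fn+'.npz',**f); return f
def load(fn): return dict(np.load('pics/'+fn+'.npz'))
def foc(f): return 240/np.tan(np.radians(float(f['vertical_fov'])/2))
def ray(f,u,v,fish=False):
    F=foc(f); d=np.array([u-f['cx'],v-f['cy']])
    if fish:
        r=np.hypot(*d); th=r/F; c=np.r_[np.sin(th)*d/max(r,1e-9),np.cos(th)]
    else: c=np.r_[d/F,1]
    R=f['R']; return -R.T@f['t'], R.T@c
def atz(f,u,v,z,fish=False):
    o,d=ray(f,u,v,fish); return o+d*(z-o[2])/d[2]
def proj(f,X,fish=False):
    c=f['R']@np.asarray(X,float)+f['t']; F=foc(f)
    if fish:
        r=np.hypot(c[0],c[1]); th=np.arctan2(r,c[2]); p=c[:2]/r*th*F
    else: p=c[:2]/c[2]*F
    return p+[f['cx'],f['cy']]
def tri(L):
    A=0;b=0
    for o,d in L:
        d=d/np.linalg.norm(d);P=np.eye(3)-np.outer(d,d);A=A+P;b=b+P@o
    return np.linalg.solve(A,b)
E
python3 -c "
from h import *
for n in ('top','side'):
    f=save(n,n+'0.png'); print(n,-f['R'].T@f['t'],f['R'][2])
print(bot.observe(),bot.pinch_z)"
```

```text
top [ 0.32648638 -0.32869724  1.32158279] [ 0.08908458  0.00903006 -0.99598313]
side [ 0.37134494 -1.46750176  0.63868934] [ 0.04813328  0.90648498 -0.4194856 ]
{'clock': 0.1, 'qpos': array([-1.29620575,  0.5219221 , -0.03630763,  1.59992602,  0.02118688,
        1.02108249, -0.11278712]), 'qd': array([ 0.00054958, -0.0021434 , -0.00053176, -0.00065293, -0.00041823,
       -0.00047933, -0.00106323]), 'joint_efforts': array([ 5.04578784e-03, -9.28474975e+01,  1.98518582e+00, -3.70519781e+01,
        1.82178727e-02,  5.54630140e-03,  7.75765807e-05]), 'position': array([0.21119206, 0.58793738, 0.23081258]), 'tool_rot': array([-3.14064130e+00,  6.39746600e-05,  2.79677953e+00]), 'force': array([ 0.697978  ,  0.25865529, -0.10658134]), 'moment': array([-0.01644543, -0.015432  ,  0.00876517]), 'finger_force': 0.0, 'grip_width': 0.08565628194365829} 0.0187
```

View pics/top0.png

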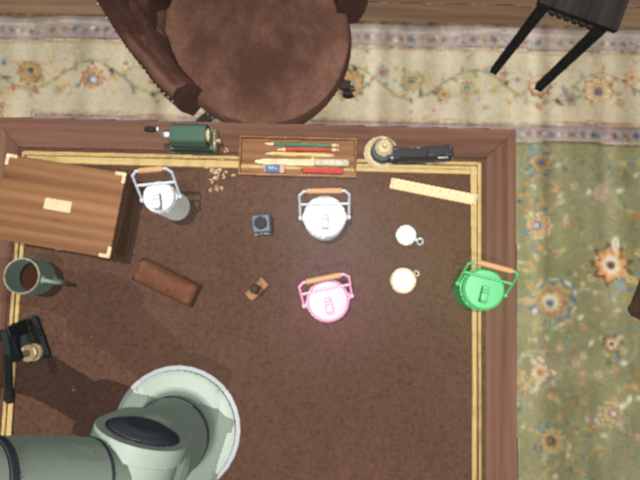

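View pics/side0.png

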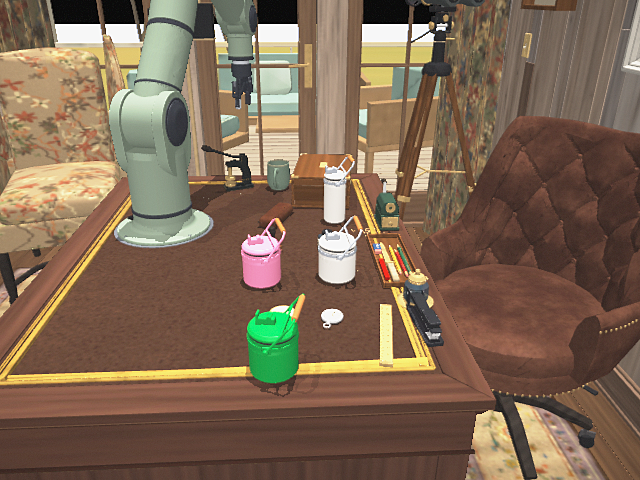

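The top view shows four canisters: white squat at (325,218), tall narrow white at (160,200), pink at (327,298) and green at (483,288). The target is the one at (325,218): white, wide and low (side view 338,258). The ink bottle is at (262,224). I'll enlarge the target and measure it.

```bash
python3 -c "
from h import *
a=load('top0.png');s=load('side0.png')
A=cv2.resize(a['image'][170:260,270:370],(500,450),interpolation=2)
B=cv2.resize(s['image'][205:295,305:365],(300,450),interpolation=2)
cv2.imwrite('pics/crop.png',np.hstack([A,B])[:,:,::-1])
g=atz(a,323,191,.1387);print('grip',g, atz(a,306,192,.1387),atz(a,341,190,.1387)); print('lid saddle',atz(a,325,220,.123)); print('proj grip side',proj(s,g))
"
```

```text
grip [ 0.53914002 -0.32240519  0.1387    ] [ 0.53601302 -0.28607636  0.1387    ] [ 0.54232324 -0.36087082  0.1387    ]
lid saddle [ 0.47872211 -0.32835192  0.123     ]
proj grip side [356.9955864  222.45684327]
```

View pics/crop.png

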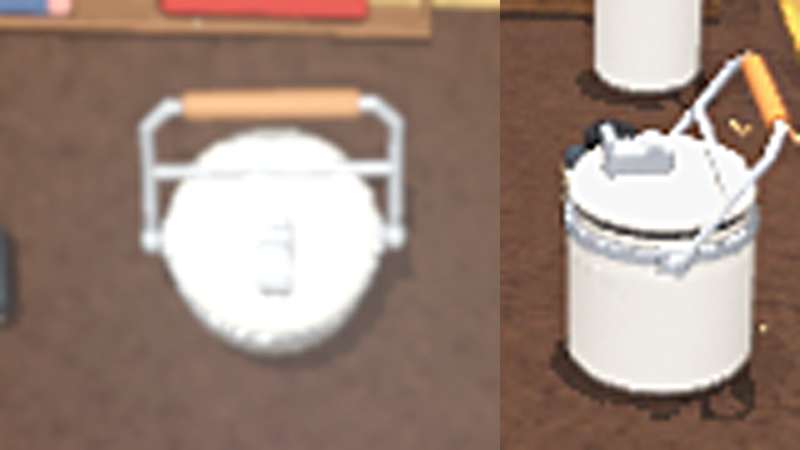

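The crop confirms it: white squat canister, bail thrown back. In top-image pixels the grip ends are at about (306.6,190.8) and (342,190.2), and the hinge lugs at (300.4,218) and (349.2,217.2).

```bash
python3 -c "
from h import *
a=load('top0.png')
p=lambda u,v,z:atz(a,u,v,z)
g1,g2=p(306.6,190.8,.1387),p(342,190.2,.1387);h1,h2=p(300.4,218,.075),p(349.2,217.2,.075)
print('grip',(g1+g2)/2,np.linalg.norm(g1-g2),'hinge',(h1+h2)/2,np.linalg.norm(h1-h2))
for q in (g1-g2,h1-h2): print('hinge-line yaw rel +y',np.arctan2(-q[0],q[1]))
print('off',(g1+g2-h1-h2)/2)
print('tall grip',p(152,171,.19),'ink',p(262,222,.056))
"
```

```text
grip [ 0.54029638 -0.32515237  0.1387    ] 0.07580906385853377 hinge [ 0.490236   -0.32773148  0.075     ] 0.10965083989716896
hinge-line yaw rel +y 0.04354486757165594
hinge-line yaw rel +y 0.04323627186859723
off [0.05006038 0.00257911 0.0637    ]
tall grip [0.56228851 0.03043151 0.19      ] ink [ 0.4787951  -0.18480612  0.056     ]
```

Call:
arm_command:
  commands:
    - [[30,-40,25],-0.1,-1]
    - [[30,-40,25],-0.1,-1]
    - [[30,-40,25],-0.1,-1]
    - [[30,-40,25],-0.1,-1]
    - [[20,-45,0],-0.1,-1]
    - [[20,-45,0],-0.1,-1]
    - [[20,-45,0],-0.1,-1]
    - [[20,-45,0],-0.1,-1]
    - [[10,-48,0],-0.1,-1]
    - [[10,-48,0],-0.1,-1]
    - [[10,-48,0],-0.1,-1]
    - [[10,-48,0],0,-1]
    - [[10,-48,0],0,-1]
    - [[10,-48,0],0,-1]
    - [[10,-48,0],0,-1]
    - [[10,-48,0],0,-1]
    - [[10,-48,0],0,-1]
    - [[10,-48,0],0,-1]

```text
clock: 1.9
position: [0.4986, -0.2168, 0.3206]
tool_rot: [-3.142, -0.0, 1.697]
force: [1.0, 0.7, -0.7]
grip_width: 0.0852
finger_force: 0.0
```

Call:
arm_command:
  commands:
    - [[10,-36,-20],-0.083,-1]
    - [[15,-36,-40],0,-1]
    - [[16,-36,-40],0,-1]
    - [[0,0,0],0,-1]
    - [[0,0,0],0,-1]
    - [[0,0,0],0,-1]

```text
clock: 2.5
position: [0.5365, -0.3146, 0.2302]
tool_rot: [3.141, -0.0, 1.614]
force: [-0.2, 0.4, -0.5]
grip_width: 0.0853
finger_force: 0.0
```

```bash
python3 -c "
from h import *
w=save('wrist','w1.png'); print(bot.observe()['position'],proj(w,[.5403,-.3252,.1387],True))"
```

```text
[ 0.53670368 -0.31446605  0.23059067] [322.60458568 252.25151529]
```

View pics/w1.png

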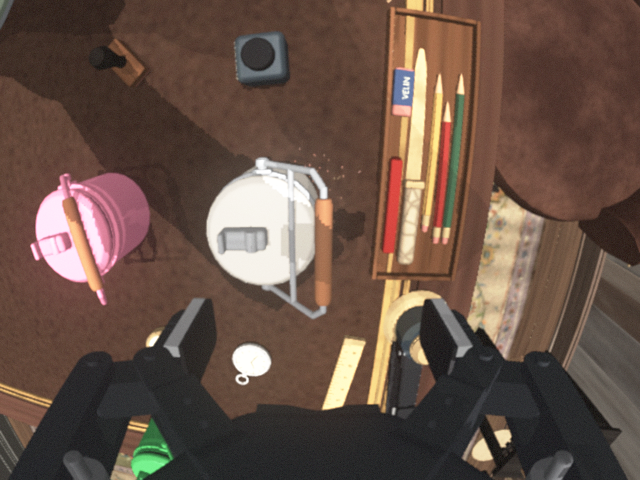

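The grip centre appears at about (324,252) and was predicted at (322.6,252.3), so the estimate holds. I'll descend and pinch gently.

Call:
arm_command:
  commands:
    - [[4,-10,-30],0,-1]
    - [[0,0,-40],0,-1]
    - [[0,0,-30],0,-1]
    - [[0,0,-10],0,-1]
    - [[0,0,0],0,-1]
    - [[0,0,0],0,1]
    - [[0,0,0],0,1]
    - [[0,0,0],0,1]
    - [[0,0,0],0,1]
    - [[0,0,0],0,1]
    - [[0,0,0],0,1]
    - [[0,0,0],0,1]
    - [[0,0,0],0,1]
  newtons: 25

```text
clock: 3.85
position: [0.5406, -0.3252, 0.1195]
tool_rot: [3.141, 0.0, 1.614]
force: [2.4, -0.2, 4.1]
grip_width: 0.0113
finger_force: 24.6
```

Call:
arm_command:
  commands:
    - [[-6.6,-0.3,4.5],0,1]
    - [[-7.0,-0.3,3.8],0,1]
    - [[-7.4,-0.3,3.1],0,1]
    - [[-7.6,-0.3,2.4],0,1]
    - [[-7.8,-0.3,1.6],0,1]
    - [[-8.0,-0.3,0.8],0,1]
    - [[0,0,0],0,1]
    - [[0,0,0],0,1]

```text
clock: 4.65
position: [0.4967, -0.3272, 0.1363]
tool_rot: [3.14, 0.001, 1.614]
force: [4.6, 0.6, 10.3]
grip_width: 0.0111
finger_force: 25.1
```

Call:
arm_command:
  commands:
    - [[-8.0,-0.3,0],0,1]
    - [[-8.0,-0.3,-0.8],0,1]
    - [[-7.8,-0.3,-1.6],0,1]
    - [[-7.6,-0.3,-2.4],0,1]
    - [[-7.4,-0.3,-3.1],0,1]
    - [[-2,-0.1,-0.9],0,1]
    - [[0,0,0],0,1]
    - [[0,0,0],0,1]
    - [[0,0,0],0,1]

```text
clock: 5.55
position: [0.4572, -0.3288, 0.1277]
tool_rot: [3.137, 0.001, 1.615]
force: [12.3, 1.3, 14.5]
grip_width: 0.0109
finger_force: 28.5
```

```bash
python3 -c "
from h import *
o=bot.observe();print(o['position'],o['force'])
s=save('side','s2.png');cv2.imwrite('pics/s2c.png',cv2.resize(s['image'][160:300,270:410],(600,600),interpolation=2)[:,:,::-1])"
```

```text
[ 0.45724836 -0.32881078  0.12774593] [12.26433082  1.31627918 14.46941642]
```

View pics/s2c.png

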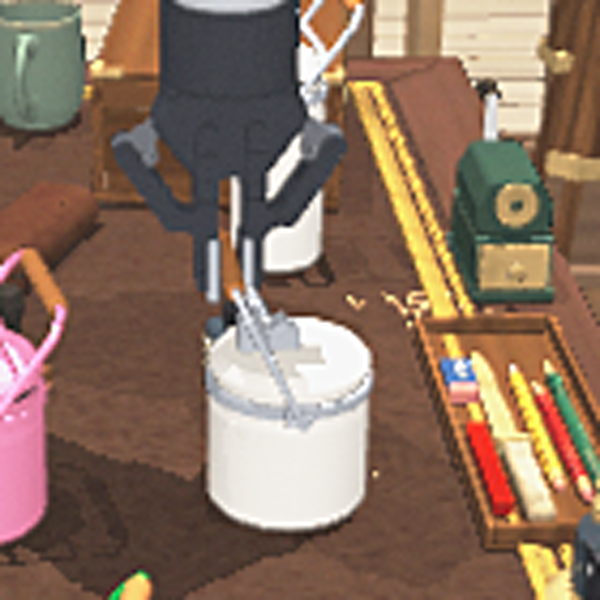

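The bail leans forward over the lid with the cross wire pressing the saddle, and the 12 N reaction shows it is against its stop. I'll release and retreat upward.

Call:
arm_command:
  commands:
    - [[3,0,0],0,1]
    - [[0,0,0],0,-1]
    - [[0,0,0],0,-1]
    - [[0,0,0],0,-1]
    - [[0,0,0],0,-1]
    - [[0,0,0],0,-1]
    - [[0,0,0],0,-1]
    - [[0,0,20],0,-1]
    - [[0,0,30],0,-1]
    - [[0,0,40],0,-1]
    - [[0,0,40],0,-1]
    - [[0,0,0],0,-1]
    - [[0,0,0],0,-1]

```text
clock: 6.9
position: [0.4584, -0.3285, 0.2573]
tool_rot: [3.14, 0.0, 1.614]
force: [0.1, -0.2, -0.3]
grip_width: 0.0856
finger_force: 0.0
```

```bash
python3 -c "
from h import *
o=bot.observe();print(o['position'],o['force'])
s=save('side','s3.png');S=cv2.resize(s['image'][160:300,270:410],(600,600),interpolation=2)
cv2.imwrite('pics/s3c.png',S[:,:,::-1])
u=np.array([.9991,.0434,0]);P=np.array([.4915,-.3273,.075])
for a in (.65,0,-.2,-.35,-.45): print(a,(proj(s,P+.08*(u*np.sin(a)+np.array([0,0,np.cos(a)])))-[270,160])*600/140)"
```

```text
[ 0.45835994 -0.32854296  0.25732355] [ 0.07835872 -0.19925713 -0.31525547]
0.65 [374.77977984 269.64654844]
0 [289.87494838 246.03868623]
-0.2 [261.47922875 249.73660448]
-0.35 [240.80079313 255.89607536]
-0.45 [227.59027898 261.53717185]
```

View pics/s3c.png

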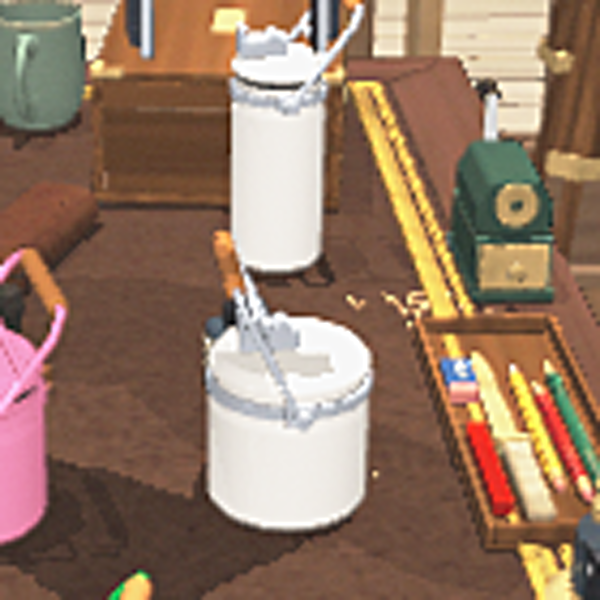

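The bail now rests with its grip centre at about (229,263). The stop position was predicted at (228,262), so it is fully home. The tall canister's bail is still thrown back and the ink bottle hasn't been touched.

```bash
python3 -c "
from h import *
print(ticket.job_done())"
```

```text
the job is handed in; nothing more can be done
None
```

The squat white canister's bail is swung over and resting at its stop with the lid clamped. The gripper has let go and is clear, the tall canister's bail and the ink bottle were left alone, and the job is handed in at about 7 s on the clock.

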